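# Empty the nut hopper through its slide gate

## Robot

A 7-joint arm with a two-finger parallel gripper is mounted at the origin on the work surface. World frame = base frame: x ahead of the robot, y to its left, z up, the work surface at z = 0. Lengths are in m, angles in rad, forces in N, time in s.
With the tool pointing down it reaches from about 0.425 to 0.875 m from the base axis. Payload 4.7 kg.
Tool frame: the origin (TCP) lies midway between the tips of the shut fingers; the grasp point (between the pads) lies ctrl.grasp_offset behind it (ctrl.grasp_offset is the distance from the TCP to the grasp point, in m); z points along the fingers, y is the line along which they close (so a half turn about z gives the same grasp; the last joint's range is limited). The gripper opens to 87 mm and grips with 3 to 60 N. Pads are 19 mm wide; open, the fingers measure 117 mm over their backs; the gripper's body (75 mm by 190 mm) begins 51 mm behind the grasp point.
Start: joints at [1.314, 0.321, -0.07, 1.45, 0.023, 1.371, -0.057], TCP at [0.174, -0.626, 0.223] pointing down, gripper open.
Joint ranges: [-2.86, 2.86], [-0.3, 2.09], [-1.38, 1.24], [0.06, 2.45], [-1.56, 4.7], [0.09, 2.05], [-2.69, 2.69]. Speed limits (rad/s): [2.57, 2.57, 3.14, 3.14, 3.14, 3.14, 3.14].

## Interface

Orientations are given as a rotation vector (axis times angle).
In Python, from bench import ctrl gives the robot as it stands. The module is installed in compiled form; this text tells all that it offers.
- The arm moves only by the tool jog_arm, never from a script. Its argument "moves" is one flat list of numbers, 7 for each row, row after row: the shift along the tool's x, y, z in units of 30 cm (1.0 is 30 cm), then the turn, a rotation vector about the tool's x, y, z in units of 60 degrees (1.0 is 60 degrees), then the gripper's target within -1 to 1 (fully open at 1, half-way at 0, shut at -1). In form: [x, y, z, wx, wy, wz, fingers, x, y, z, wx, wy, wz, fingers, ...]. A call has exactly 8 rows; each row is the pose to reach, as a shift and turn from the pose commanded when the call began, along the tool's axes at that moment; what a row does not reach only later rows make up. A row lasts 1/8 s, in which the tool goes at most 62.5 mm and 10.7 degrees, less where a joint would pass 70% of its speed; a pose out of reach is approached as far as the arm can. A call with a number of a shift or a turn outside -1 to 1 is refused whole. A call with a gripper value outside its range is refused whole. The fingers move at their own pace and stop on an object; "newtons" is the grip in N (left out, the last holds). Time passes only in rows, so rows that repeat a pose let the fingers close, or fill a call up. It gives the time, the measured TCP pose, the force, the opening and the grip force at its end, in the units of the state.
- ctrl.get_state(): the state, without advancing time (a new reading comes with each control period).
- ctrl.get_image(name): name is "side" or "top" or "wrist"; returns a dict with "pixels" (420x560x3 uint8, red, green, blue), "fx", "fy", "cx", "cy" (pixels), "dist" ([k1, k2, p1, p2, k3] as OpenCV has them; the pictures are not rectified), "xyz" and "rotation" of the camera in the world; the wrist camera has in their place "tool_from_camera" (4x4, takes a point from camera to tool coordinates, whose origin is the TCP and whose axes are the flange's). Camera axes: x right, y up, looking along -z (the intrinsics and any distortion apply to the point x, -y, -z); pixel columns grow to the right and rows downward; lengths in m; the calibration is good to about 2 mm. A picture is of the moment at which its call begins: read the wrist's pose just before it. There is no depth.
- ctrl.close_job(): hands the job in; it is judged then, once.
The state is a dict: "time": time; "joint_positions": joint angles; "qd": joint speeds; "joint_torque": joint torques, N m; "position": TCP position; "tool_rot": TCP orientation; "ft_force": force on the tool from outside, world axes, zero at the start; "torque": the same for the moment, N m; "grip_width": opening from 0.0 (shut) to 1.0 (fully open); "grip_force": force on a finger pad.
Only numpy, scipy, OpenCV 4.12 (cv2) and the standard library are available. Lean on these libraries where they do the work, as an engineer would, in place of code of your own. Each camera call takes 0.05 s, during which the arm holds its last target. There are 200 camera calls.

## Task

On the bench stand two small parts hoppers; the one with the rectangular mouth (not the round one) holds two large steel nuts. Pull its slide gate out by the upright handle so that both nuts drop into the catch tray underneath, then push the gate fully shut again and let go.

Things in the scene. Friction and masses are not known exactly. Their poses are not given: they have to be found in the camera images.
- gate (a joint): Slide gate of the rectangular-mouthed hopper: a level steel plate 5 mm thick, 95 mm above the bench, under the 52 x 56 mm outlet. 0 m = fully shut, 0.055 m = fully open (a stop at each end); starts 0 to 6 mm open. A nut needs about 35 mm to drop. About 2 N of friction; stays where it is left. The other hopper, with a round mouth, has a like gate of its own.
- gate_grip (a point): Grip point of this gate's handle, an upright tab 12 mm thick along the slide, 32 mm wide across it, its top 165 mm above the bench. Point: on its centre line, 17 mm below the top. x is level and points to the hopper (push shut = +x, pull open = -x), z up. Gate shut: 135 mm from the hopper's centre line; the funnel rim (186 mm high) reaches 59 mm out from that line.
- hopper_tray (a point): Centre of the inner floor of the steel catch tray under the rectangular-mouthed hopper (aluminium wedge funnel on four legs, mouth 110 x 56 mm, fixed to the bench), straight below the outlet, 5 mm above the bench. Tray 160 x 160 mm outside, walls 4 mm thick, 45 mm high, fixed to the hopper. Axes parallel to those of the handle's point.
- nut_1_center (a point): Centre of the first plain steel hexagon nut, 35 mm across its corners, 16 mm thick, about 60 g; it starts lying on the gate inside the rectangular hopper's outlet.
- nut_2_center (a point): Centre of the second, identical nut; it starts on top of the first one.

How it is judged:
On the way:
1. the gate is pulled open and both nuts have dropped into the catch tray (value of joint gate above 0.02 m and x of nut_1_center in the frame of hopper_tray between -0.08 and 0.08 m and y of nut_1_center in the frame of hopper_tray between -0.08 and 0.08 m and z of each of nut_1_center, nut_2_center in the frame of hopper_tray below 0.05 m and x of nut_2_center in the frame of hopper_tray between -0.08 and 0.08 m and y of nut_2_center in the frame of hopper_tray between -0.08 and 0.08 m), for 0.1 s.
At the end, for the whole second after the job is handed in: The gate is shut again (within 10 mm of its stop), and both nuts lie at rest in the catch tray under the hopper (centres within 80 mm of the tray's centre along both of its axes and less than 50 mm above its floor) (value of joint gate below 0.01 m and x of nut_1_center in the frame of hopper_tray between -0.08 and 0.08 m and y of nut_1_center in the frame of hopper_tray between -0.08 and 0.08 m and z of each of nut_1_center, nut_2_center in the frame of hopper_tray below 0.05 m and x of nut_2_center in the frame of hopper_tray between -0.08 and 0.08 m and y of nut_2_center in the frame of hopper_tray between -0.08 and 0.08 m and linear speed of each of nut_1, nut_2 below 0.05 m/s); the robot touches nothing.
It also fails if it takes over 32 s, if anything falls off the work surface, if the arm or the gripper's body presses on something with over 40 N, if the wrist force passes 120 N, or if a joint passes its speed limit or range.

## Working session

There is one attempt and no reset: what is moved stays moved. The work goes in short steps, Python scripts to look and compute and a tool call to move; the robot and the scene stay as the last step left them, time stands still between calls to the robot, and variables do not carry over. Pictures are saved under pics/ and viewed, at most 10 in all, crops included, and the job is handed in when it is done.

Besides the shell and the picture viewer there is one more tool, called after "Call:" as a command line: name --argument value ..., lists and objects as JSON in quotes. jog_arm: Moves the arm, as the interface text tells. Its arguments: {"type":"object","properties":{"moves":{"type":"array"},"newtons":{"type":"number"}},"required":["moves"]}

```bash
mkdir -p pics; python3 - <<'E'
from bench import ctrl
import cv2
s=ctrl.get_state();print({k:s[k] for k in('time','position','tool_rot','joint_positions','grip_width')},ctrl.grasp_offset)
import pickle
for n in('top','side'):
    i=ctrl.get_image(n);cv2.imwrite(f'pics/{n}0.png',i['pixels'][:,:,::-1]);pickle.dump(i,open(n+'.pkl','wb'))
    print(n,i['fx'],i['cx'],i['cy'],i['dist'],i['xyz'],i['rotation'])
E
```

```text
{'time': 0.0, 'position': array([ 0.17365474, -0.62580439,  0.22147532]), 'tool_rot': array([-3.11100997e+00, -4.23813445e-01,  6.04327100e-04]), 'joint_positions': array([ 1.31410258,  0.32180561, -0.07006242,  1.45166965,  0.02262749,
        1.37079065, -0.05691513]), 'grip_width': 1.0007095495249965} 0.0187
top 515.4076398829791 276.0889352669396 212.60583245441242 [-0.05287813  0.          0.          0.          0.        ] [ 0.51555349 -0.03117687  1.18601083] [ 0.05413532 -0.0576666  -1.54594269]
side 425.2213433417084 278.55155495085364 209.13619176863114 [-0.00320006  0.          0.          0.          0.        ] [ 0.20380277 -0.65489891  0.54716218] [ 0.99618978 -0.31303021 -0.5036285 ]
```

View pics/top0.png

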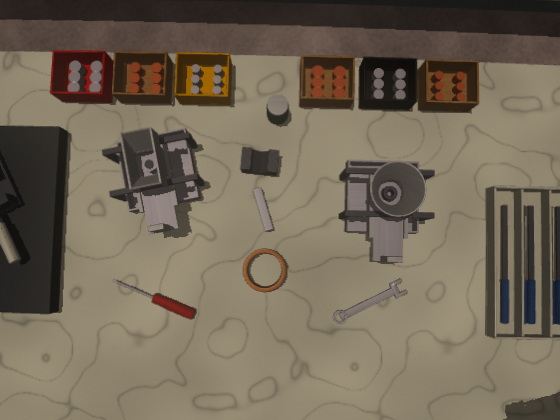

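View pics/side0.png

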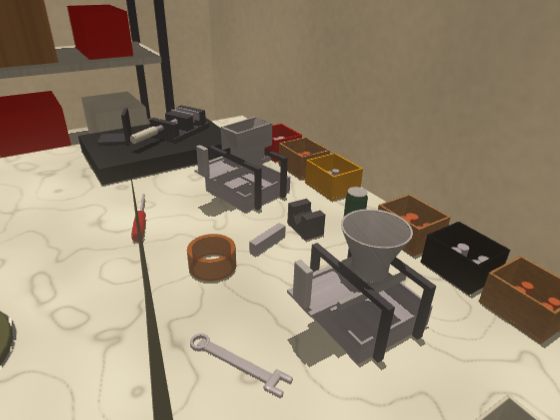

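The rectangular hopper is at about (142,157) in top, with its handle near (160,215). In the side view the handle is near (203,160). Next I'll enlarge both.

```bash
python3 - <<'E'
import cv2,numpy as np
a=cv2.imread('pics/top0.png')[115:245,90:220];b=cv2.imread('pics/side0.png')[105:220,180:310]
a=cv2.resize(a,None,fx=3,fy=4.0,interpolation=2);b=cv2.resize(b,(390,520),interpolation=2)
a=cv2.resize(cv2.imread('pics/top0.png')[115:245,90:220],(390,390),interpolation=2);b=cv2.resize(cv2.imread('pics/side0.png')[105:235,180:310],(390,390),interpolation=2)
cv2.imwrite('pics/crop.png',np.hstack([a,b]))
E
```

```text
(no output)
```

View pics/crop.png

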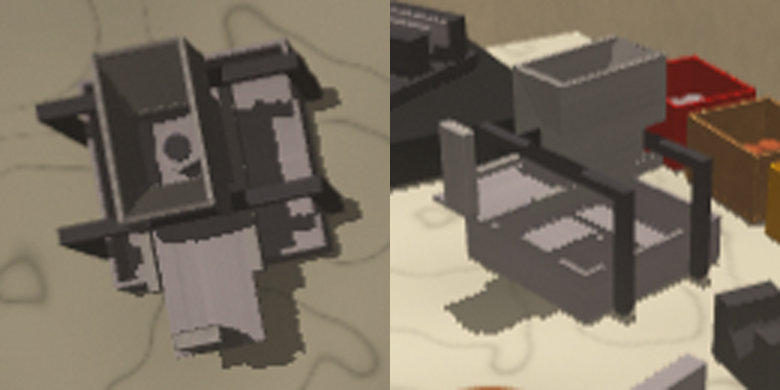

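Top crop: the rim corners are at px (121,133), (151,128), (161,183) and (131,189), and the handle top is at about (155.7,227.7). In the side view the handle top is at about (202.3,147).

```bash
cat >h.py <<'E'
import numpy as np,cv2,pickle
from scipy.spatial.transform import Rotation as R
def ray(i,uv,pose=None):
    K=np.array([[i['fx'],0,i['cx']],[0,i['fy'],i['cy']],[0,0,1]])
    p=cv2.undistortPoints(np.array(uv,float).reshape(-1,1,2),K,np.array(i['dist']))[:,0]
    d=np.c_[p[:,0],-p[:,1],-np.ones(len(p))]
    if 'xyz' in i: return np.array(i['xyz']),R.from_rotvec(i['rotation']).apply(d)
    T=np.array(i['tool_from_camera']);Rt=R.from_rotvec(pose[1]).as_matrix()
    return pose[0]+Rt@T[:3,3],d@(Rt@T[:3,:3]).T
def plane(i,uv,z,pose=None):
    c,d=ray(i,uv,pose);return c+d*((z-c[2])/d[:,2])[:,None]
E
python3 - <<'E'
from h import *
t=pickle.load(open('top.pkl','rb'));s=pickle.load(open('side.pkl','rb'))
r=plane(t,[(121,132.7),(150.7,127.7),(161.3,183.3),(130.7,189)],.186);print(r,r.mean(0))
print(np.linalg.norm(r[1]-r[0]),np.linalg.norm(r[2]-r[1]))
h=plane(t,[(155.7,227.7)],.165)[0];print('top',h,'side',plane(s,[(202.3,147)],.165))
ax=(r[0]+r[1]-r[2]-r[3])[:2];print('yaw rim',np.arctan2(ax[1],ax[0]))
d=r.mean(0)-h;print('yaw',np.arctan2(d[1],d[0]),np.hypot(*d[:2]))
from bench import ctrl
st=ctrl.get_state();print(R.from_rotvec(st['tool_rot']).as_matrix())
E
```

```text
[[0.73803546 0.27781492 0.186     ]
 [0.74926111 0.21917451 0.186     ]
 [0.63915121 0.19341917 0.186     ]
 [0.62653979 0.25319034 0.186     ]] [0.68824689 0.23589974 0.186     ]
0.059705217102320705 0.1130819434040383
top [0.55276429 0.20573412 0.165     ] side [[0.5529044  0.20141709 0.165     ]]
yaw rim 0.2235410994124066
yaw 0.21907948063796445 0.13880021423237568
[[ 9.63542769e-01  2.67553822e-01 -5.33194637e-04]
 [ 2.67554338e-01 -9.63541468e-01  1.58585583e-03]
 [-8.94533564e-05 -1.67069845e-03 -9.99998600e-01]]
```

Call:
jog_arm --moves '[0.1, -0.1, -0.1, 0, 0, 0, 1, 0.24, -0.24, -0.2, 0, 0, 0, 1, 0.38, -0.38, -0.2, 0, 0, 0, 1, 0.52, -0.52, -0.2, 0, 0, 0, 1, 0.66, -0.66, -0.2, 0, 0, 0, 1, 0.8, -0.8, -0.2, 0, 0, 0, 1, 0.9, -0.92, -0.2, 0, 0, 0, 1, 0.93, -1, -0.2, 0, 0, 0, 1]' --newtons 30

```text
time: 1.1
position: [0.3633, -0.26, 0.2824]
tool_rot: [-3.112, -0.43, 0.0]
ft_force: [0.2, -0.2, -0.8]
grip_width: 0.997
grip_force: 0.0
```

Call:
jog_arm --moves '[0.1, -0.1, 0, 0, 0, 0, 1, 0.24, -0.24, 0, 0, 0, 0, 1, 0.38, -0.38, 0, 0, 0, 0, 1, 0.52, -0.52, 0, 0, 0, 0, 1, 0.66, -0.66, 0, 0, 0, 0, 1, 0.8, -0.8, 0, 0, 0, 0, 1, 0.9, -0.95, 0, 0, 0, 0, 1, 0.9, -1, 0, 0, 0, 0, 1]'

```text
time: 2.1
position: [0.5423, 0.1016, 0.2818]
tool_rot: [-3.109, -0.43, 0.002]
ft_force: [-0.7, 0.3, 0.3]
grip_width: 1.0
grip_force: 0.0
```

```bash
python3 - <<'E'
from bench import ctrl
from h import *
s=ctrl.get_state();i=ctrl.get_image('wrist');cv2.imwrite('pics/w1.png',i['pixels'][:,:,::-1])
pickle.dump((s,i),open('w1.pkl','wb'))
print(s['time'],s['position'],R.from_rotvec(s['tool_rot']).as_matrix(),s['joint_positions'])
E
```

```text
2.1 [0.54230964 0.1015899  0.28183416] [[ 9.62408586e-01  2.71601893e-01 -1.45801691e-03]
 [ 2.71604707e-01 -9.62406096e-01  2.32160703e-03]
 [-7.72651496e-04 -2.63033880e-03 -9.99996242e-01]] [ 0.54421319  0.16295509 -0.86336995  1.5810225   0.12177187  1.4556551
 -1.62244149]
```

View pics/w1.png

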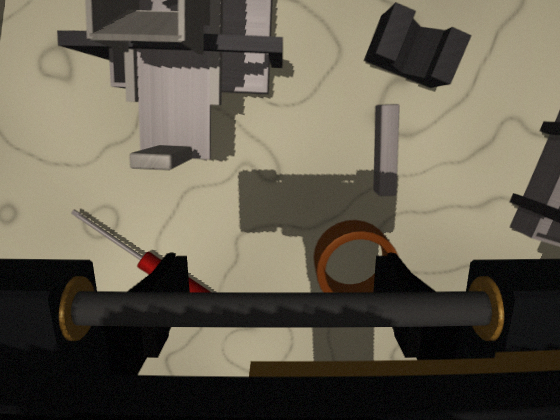

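The wrist view shows the handle top at about (151,160), spanning (131..171, 151..168). The tray and funnel are above it.

```bash
python3 - <<'E'
from h import *
s,i=pickle.load(open('w1.pkl','rb'));P=(s['position'],s['tool_rot'])
q=plane(i,[(151,159.5),(131,160),(171,158)],.165,P);print(q)
M=R.from_rotvec(s['tool_rot']).as_matrix()
t=np.r_[q[0][:2],.131]
d=M.T@(t-s['position']);print(d,d/.3)
E
```

```text
[[0.55531878 0.2065977  0.165     ]
 [0.5509563  0.22114645 0.165     ]
 [0.56038707 0.19232639 0.165     ]]
[ 0.04115726 -0.09713009  0.15105842] [ 0.13719086 -0.32376697  0.50352805]
```

Call:
jog_arm --moves '[0.06, -0.14, 0, 0, 0, 0.05, 1, 0.13, -0.29, 0.04, 0, 0, 0.05, 1, 0.137, -0.324, 0.12, 0, 0, 0.05, 1, 0.137, -0.324, 0.24, 0, 0, 0.05, 1, 0.137, -0.324, 0.36, 0, 0, 0.05, 1, 0.137, -0.324, 0.46, 0, 0, 0.05, 1, 0.137, -0.324, 0.5, 0, 0, 0.05, 1, 0.137, -0.324, 0.5, 0, 0, 0.05, 1]'

```text
time: 3.15
position: [0.556, 0.2014, 0.1322]
tool_rot: [3.122, 0.339, -0.002]
ft_force: [0.7, 0.4, -0.3]
grip_width: 1.001
grip_force: 0.0
```

Call:
jog_arm --moves '[0, 0, 0, 0, 0, 0, -1, 0, 0, 0, 0, 0, 0, -1, 0, 0, 0, 0, 0, 0, -1, 0, 0, 0, 0, 0, 0, -1, 0, 0, 0, 0, 0, 0, -1, 0, 0, 0, 0, 0, 0, -1, 0, 0, 0, 0, 0, 0, -1, 0, 0, 0, 0, 0, 0, -1]' --newtons 25

```text
time: 4.15
position: [0.5553, 0.2063, 0.1325]
tool_rot: [-3.119, -0.345, -0.0]
ft_force: [0.6, 5.2, -1.3]
grip_width: 0.361
grip_force: 25.0
```

Call:
jog_arm --moves '[-0.02, 0, 0, 0, 0, 0, -1, -0.05, 0, 0, 0, 0, 0, -1, -0.08, 0, 0, 0, 0, 0, -1, -0.11, 0, 0, 0, 0, 0, -1, -0.14, 0, 0, 0, 0, 0, -1, -0.165, 0, 0, 0, 0, 0, -1, -0.165, 0, 0, 0, 0, 0, -1, -0.165, 0, 0, 0, 0, 0, -1]'

```text
time: 5.15
position: [0.5062, 0.1949, 0.1324]
tool_rot: [-3.12, -0.345, 0.003]
ft_force: [-2.5, 4.8, -0.5]
grip_width: 0.364
grip_force: 25.0
```

```bash
python3 - <<'E'
from bench import ctrl
from h import *
a=[]
for n,(x,y) in (('side',(180,105)),('top',(90,115))):
    i=ctrl.get_image(n);cv2.imwrite(f'pics/{n}1.png',i['pixels'][:,:,::-1])
    a.append(cv2.resize(i['pixels'][y:y+130,x:x+130,::-1],(390,390),interpolation=2))
cv2.imwrite('pics/crop1.png',np.hstack(a))
E
```

```text
(no output)
```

View pics/crop1.png

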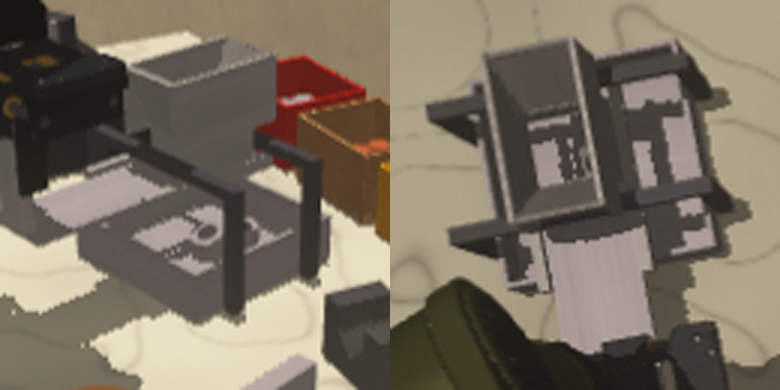

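The funnel is empty, and the side view shows both nuts in the tray at crop (205,232) and (243,232). Now I'll push the gate shut.

Call:
jog_arm --moves '[0.02, 0, 0, 0, 0, 0, -1, 0.05, 0, 0, 0, 0, 0, -1, 0.08, 0, 0, 0, 0, 0, -1, 0.11, 0, 0, 0, 0, 0, -1, 0.14, 0, 0, 0, 0, 0, -1, 0.165, 0, 0, 0, 0, 0, -1, 0.175, 0, 0, 0, 0, 0, -1, 0.175, 0, 0, 0, 0, 0, -1]'

```text
time: 6.25
position: [0.5579, 0.2069, 0.1324]
tool_rot: [-3.119, -0.345, 0.002]
ft_force: [-1.3, 4.3, -0.9]
grip_width: 0.363
grip_force: 25.0
```

Call:
jog_arm --moves '[0.005, 0, 0, 0, 0, 0, -1, 0.008, 0, 0, 0, 0, 0, -1, 0.01, 0, 0, 0, 0, 0, -1, 0.01, 0, 0, 0, 0, 0, -1, 0.01, 0, 0, 0, 0, 0, -1, 0.01, 0, 0, 0, 0, 0, -1, 0.01, 0, 0, 0, 0, 0, -1, 0.01, 0, 0, 0, 0, 0, -1]'

```text
time: 7.25
position: [0.5586, 0.207, 0.1324]
tool_rot: [-3.12, -0.346, 0.008]
ft_force: [-7.4, 3.8, 4.1]
grip_width: 0.36
grip_force: 25.0
```

The force rose to about 7 N and the tool moved less than commanded, so the gate is at its stop. Next I release and lift.

Call:
jog_arm --moves '[-0.006, 0, 0, 0, 0, 0, 1, -0.006, 0, 0, 0, 0, 0, 1, -0.006, 0, 0, 0, 0, 0, 1, -0.006, 0, 0, 0, 0, 0, 1, -0.006, 0, 0, 0, 0, 0, 1, -0.006, 0, 0, 0, 0, 0, 1, -0.006, 0, 0, 0, 0, 0, 1, -0.006, 0, 0, 0, 0, 0, 1]'

```text
time: 8.25
position: [0.56, 0.2042, 0.1325]
tool_rot: [3.123, 0.342, -0.0]
ft_force: [0.5, -0.0, 1.1]
grip_width: 0.992
grip_force: 0.0
```

Call:
jog_arm --moves '[0, 0, -0.06, 0, 0, 0, 1, 0, 0, -0.16, 0, 0, 0, 1, 0, 0, -0.28, 0, 0, 0, 1, 0, 0, -0.4, 0, 0, 0, 1, -0.1, 0, -0.5, 0, 0, 0, 1, -0.2, 0.1, -0.5, 0, 0, 0, 1, -0.25, 0.25, -0.5, 0, 0, 0, 1, -0.25, 0.3, -0.5, 0, 0, 0, 1]'

```text
time: 9.25
position: [0.5065, 0.097, 0.284]
tool_rot: [3.12, 0.335, 0.003]
ft_force: [0.3, -0.6, -0.2]
grip_width: 1.0
grip_force: 0.0
```

```bash
python3 - <<'E'
from bench import ctrl
from h import *
a=[]
for n,(x,y) in (('side',(180,105)),('top',(90,115))):
    i=ctrl.get_image(n)
    a.append(cv2.resize(i['pixels'][y:y+130,x:x+130,::-1],(390,390),interpolation=2))
cv2.imwrite('pics/crop2.png',np.hstack(a))
E
```

```text
(no output)
```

View pics/crop2.png

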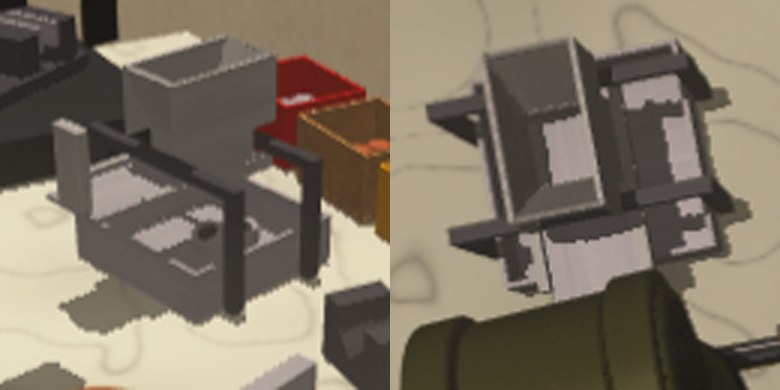

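The gate is shut, the funnel is empty, and both nuts lie in the tray at side crop (205,232) and (243,232). The arm is clear.

```bash
python3 -c "
from bench import ctrl
print(ctrl.close_job())"
```

```text
the job is handed in; nothing more can be done
None
```

I pulled the rectangular hopper's gate open, both nuts dropped into the catch tray, and I pushed the gate back to its stop, released it and handed the job in at about 9.4 s; no verdict was returned.

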